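# Fit a grating plate and clip it down

### The job

Make the kitchen grater ready: swing the wire clip of the white catch tub up until it stays open, lay the black grating plate on the tub by its fin and slide it in under the side lips until you feel the sprung rubber stop give a millimetre or two, no more. Then, holding the clip all the way so that it does not snap, lower it until its feet sit in the groove across the plate. Work gently, do not upset the other things, and let go of everything.

Things in the scene. Friction and masses are not known exactly. Their poses are not given: they have to be found in the camera images.
- tub: White open catch tub, fixed, 260 mm long (own x) x 110 wide (y). Origin: centre of underside; own x points from its open front end (x -130) to the clip end, the way the plate slides. Two side ledges 55 high (22 wide, y 33 to 55 each side) are the deck, flat and clear from x -130 to -26. On its rear end sits a grey clip head carrying rubber stop and clip.
- mouth (a point): Point on the tub's centre line at deck height, tub x 0. Guide fences flare from 105 mm apart at x -25 to 89 at x 0; side rails 89 apart, 10 high, go on to x 70. From x 0 to 40 lips overhang the plate's edges (78 apart, 10.5 mm clear above the deck), so the plate must be slid in from the front, flat on the deck.
- stop_mark (a point): Mark on the tub, deck height, tub x 65: NOMINAL place of the rubber stop's face (30 mm wide, 1 to 9 above the deck). The clip head was clamped on by eye: centred and square to the tub, but shifted along tub x by an unmeasured amount, up to 9 mm either way, the same for stop, hinge and clip. It does not move in use: find it by feel or sight.
- hinge_mark (a point): Mark fixed to the tub at the NOMINAL clip hinge axis (along tub y), tub x 108, 16 mm above the deck; the true axis is shifted along tub x with the clip head, up to 9 mm either way, not measured. The clip's two feet (wire 6 mm thick, at y +-25) lie 62 mm in -x of the axis and reach down to deck height when shut.
- clip (a joint): Steel wire clip angle, rad: 0 shut, 1.6 up; bar lifts up and over to tub +x. Handle: 10 mm round bar along tub y, 44 mm clear between side wires; shut, its centre is 66 mm in -x of and 22 above the axis. Over-centre spring: pulls shut below 0.8 (8 N at the bar), open above; stays up, snaps shut if let go part-way. Reads 0.04 with feet in the plate's groove, 0.12 on its top.
- buffer (a joint): Compression (m) of the sprung rubber stop, 0 free, 0.007 bottomed; 2.5 N per mm. A light push of 2 to 8 N is right. It springs back when the plate is let go: ease off slowly.
- plate: Black plastic grating plate with steel toothed field, loose, 150 mm long (own x) x 86 wide x 8 thick, 160 g. Origin: centre of underside; own +x is the rear edge (x 75) that goes in first and meets the stop. Across its rear a groove 12 wide, 5 deep (x 50 to 62) takes the clip's feet. Grip fin at x -55: 10 thick in x, 44 wide in y, top 34 above the underside.
- jar: amber glass jar with red lid, bystander, 72 wide, 100 high; origin centre of underside
- mug: white mug, bystander, 80 wide, 90 high; origin centre of underside
- mill: dark wooden pepper mill, bystander, 52 wide, 142 high; origin centre of underside
- spoon: spoon lying on the worktop between the robot and the work, bystander; origin in its underside
Mind the look-alikes: they are no part of the job. Leave any yellow look-alike of the plate alone.

How it is judged:
By the outcome, as a careful person would: the job done as asked, in the order asked, and still so for the second after the job is handed in, with the robot touching nothing.
It also fails if it takes over 72 s, if anything falls off the work surface, if the arm or the gripper's body presses on something with over 40 N, if the wrist force passes 120 N, or if a joint passes its speed limit or range.

### The arm

A 6-joint arm with a two-finger parallel gripper is mounted at the origin on the work surface. World frame = base frame: x ahead of the robot, y to its left, z up, the work surface at z = 0. Lengths are in m, angles in rad, forces in N, time in s.
With the tool pointing down it reaches from about 0.3 to 0.875 m from the base axis. Payload 6.4 kg.
Tool frame: the origin (TCP) lies at the very end of the fingers, on their centre line; the grasp point (between the pads) lies 19 mm behind it; z points along the fingers, y is the line along which they close (so a half turn about z gives the same grasp; the last joint's range is limited). The gripper opens to 85 mm and grips with 20 to 120 N. Pads are 22 mm wide; open, the fingers measure 114 mm over their backs; the gripper's body (76 mm by 85 mm) begins 54 mm behind the grasp point. The pads swing forward as they close: fully open they stand 13 mm farther back than shut.
Start: joints at [1.127, 0.181, 1.607, -0, 1.354, -0.206], TCP at [0.135, 0.559, 0.231] pointing down, gripper open.
Joint ranges: [-2.99, 2.99], [-0.89, 2.07], [0.3, 2.58], [-1.14, 4.28], [0, 2.63], [-3.12, 3.12]. Speed limits (rad/s): [2.57, 2.57, 3.01, 3.14, 3.14, 3.14].

### API

Orientations are given as a unit quaternion [w, x, y, z].
In Python, from bench import ctrl gives the robot as it stands.
- The arm moves only by the tool jog_arm, never from a script. Its argument "series" is a list that holds one entry, the list of rows, each a list of 7 numbers: the shift along the tool's x, y, z in mm, then the turn, a rotation vector about the tool's x, y, z in rad, then the finger opening in mm, from 0 to 85.4. In form: [[[tx, ty, tz, rx, ry, rz, gripper], ...]]. A call has exactly 10 rows; each row shifts and turns the commanded pose from where the row before left it, along the tool's axes as they then stand; what a row does not reach is not made up. A row lasts 1/10 s, in which the tool goes at most 50 mm and 8.59 degrees, less where a joint would pass 70% of its speed; a pose out of reach is approached as far as the arm can. A call with a gripper value outside its range is refused whole. The fingers move at their own pace and stop on an object; the grip force is fixed at half the most. Time passes only in rows, so rows that do not move let the fingers close, or fill a call up. It gives the time, the measured TCP pose, the force, the opening and the grip force at its end, in the units of the state.
- ctrl.get_obs(): the state, without advancing time (a new reading comes with each control period).
- ctrl.camera(name): name is "scene" or "top" or "wrist"; returns a dict with "frame" (384x512x3 uint8, blue, green, red), "z_map" (384x512 float32, m along the optical axis (not along the pixel's ray), 0 where there is no reading), "fx", "fy", "cx", "cy" (pixels), "xyz" and "rotation" of the camera in the world. Camera axes: x right, y down, z forward; pixel columns grow to the right and rows downward; lengths in m; the calibration is good to about 2 mm. A picture is of the moment at which its call begins.
- ctrl.hand_in(): hands the job in; it is judged then, once.
The state is a dict: "time_s": time; "q": joint angles; "dq": joint speeds; "joint_efforts": joint torques, N m; "eef_pos": TCP position; "eef_rot": TCP orientation; "wrist_force": force on the tool from outside, world axes, zero at the start; "torque": the same for the moment, N m; "opening": opening from 0.0 (shut) to 1.0 (fully open); "grasp_force": force on a finger pad.
Only numpy, scipy, OpenCV 4.12 (cv2) and the standard library are available. Lean on these libraries where they do the work, as an engineer would, in place of code of your own. Each camera call takes 0.05 s, during which the arm holds its last target. There are 200 camera calls.

## Working session

There is one attempt and no reset: what is moved stays moved. The work goes in short steps, Python scripts to look and compute and a tool call to move; the robot and the scene stay as the last step left them, time stands still between calls to the robot, and variables do not carry over. Pictures are saved under pics/ and viewed, at most 10 in all, crops included, and the job is handed in when it is done.

Besides the shell and the picture viewer there is one more tool, called by a JSON object that holds its "op" and its "data". jog_arm: Moves the arm, as the interface text tells. Its arguments: {"type":"object","properties":{"series":{"type":"array"}},"required":["series"]}

```bash
ls; mkdir -p pics
cat > h.py <<'E'
import numpy as np, cv2, pickle
from bench import ctrl
def snap(n, f):
    c=ctrl.camera(n); cv2.imwrite(f'pics/{f}.png',c['frame']); pickle.dump(c,open(f'pics/{f}.pkl','wb')); return c
def load(f): return pickle.load(open(f'pics/{f}.pkl','rb'))
def R(c):
    r=np.array(c['rotation'],float)
    if r.shape==(3,3): return r
    from scipy.spatial.transform import Rotation as Q
    return Q.from_quat(np.r_[r[1:],r[0]]).as_matrix()
def ray(c,u,v):
    return R(c)@np.array([(u-c['cx'])/c['fx'],(v-c['cy'])/c['fy'],1.])
def onz(c,u,v,z):
    d=ray(c,u,v); o=np.array(c['xyz']); return o+d*(z-o[2])/d[2]
def cloud(c):
    v,u=np.mgrid[:384,:512]; z=c['z_map']
    p=np.stack([(u-c['cx'])/c['fx']*z,(v-c['cy'])/c['fy']*z,z],-1)
    return p@R(c).T+np.array(c['xyz'])
E
python3 - <<'E'
from h import *
a=snap('scene','s0');b=snap('top','t0');
for c in (a,b): print(c['xyz'],c['rotation'],c['fx'],c['cx'],c['cy'],(c['z_map']>0).mean())
print(ctrl.get_obs())
cv2.imwrite('pics/both.png',cv2.resize(np.vstack([a['frame'],b['frame']]),(400,600)))
E
```

```text
pics
[1.11467301 0.40912073 1.16721599] [-0.11172644  0.37798411  0.8818394  -0.25885226] 453.3641763202044 261.92930781641655 191.09192546223215 0.9959665934244791
[ 0.51134305 -0.08276631  1.12392258] [-0.02149997  0.71607349 -0.69726241  0.02452843] 374.58887168257365 258.5617022036694 189.1531741169911 0.9960479736328125
{'time_s': 0.1, 'q': array([ 1.12666591e+00,  1.81474452e-01,  1.60788907e+00,  1.74257739e-05,
        1.35378858e+00, -2.06309622e-01]), 'dq': array([-0.0001877 , -0.00047586, -0.0019316 , -0.00100647, -0.00182147,
       -0.00028723]), 'joint_efforts': array([ 4.04788352e-04, -4.45879912e+01, -3.52237880e+01, -2.12960654e-04,
        4.20409458e-03,  8.60505480e-06]), 'eef_pos': array([0.13523265, 0.5583747 , 0.23047906]), 'eef_rot': array([-2.57195540e-04,  1.18632205e-01,  9.92937960e-01, -7.36130434e-04]), 'wrist_force': array([-0.64095704,  0.06540126,  0.00839461]), 'torque': array([-0.02730213,  0.05442575,  0.01724639]), 'grasp_force': 0.0, 'opening': 0.9989203967260083}
```

View pics/t0.png

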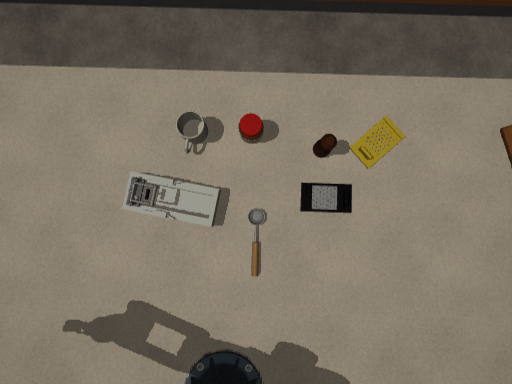

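View pics/s0.png

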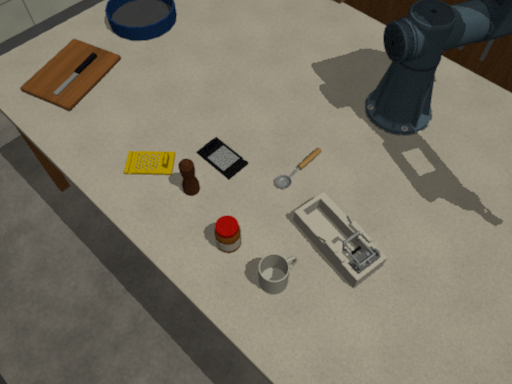

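The top view shows the white tub at (172,199), with its grey clip head at the left end (143,191). The black plate is at (326,197), the yellow look-alike at (377,142), the mill at (325,146), the jar at (251,126), the mug at (190,126) and the spoon at (257,240). Candidates for the plate are the black one at (326,197) and the yellow one at (377,142), and the description picks the black one. For the clip, only the grey wire at (150,192) fits.

Run:
```python
from h import *
b=load('t0');a=load('s0')
P=cloud(b);Q=cloud(a)
f=b['frame'].astype(int)
print('table z', np.median(P[230:300,350:450,2]), 'scene', np.median(Q[100:140,280:330,2]))
# plate mask: height 4..50mm in window
def rect(P,lo,hi,zl,zh,m0=None):
    m=(P[...,0]>lo[0])&(P[...,0]<hi[0])&(P[...,1]>lo[1])&(P[...,1]<hi[1])&(P[...,2]>zl)&(P[...,2]<zh)
    if m0 is not None: m&=m0
    p=P[m]; r=cv2.minAreaRect((p[:,:2]*1000).astype(np.float32)); return m,p,r
pc=onz(b,326,197,.008); tc=onz(b,172,199,.055); print('plate',pc,'tub',tc)
for n,C in(('top',P),('scene',Q)):
    m,p,r=rect(C,pc-.1,pc+.1,.004,.012); print(n,'plate low',m.sum(),r)
    m,p,r=rect(C,pc-.1,pc+.1,.02,.05); print(n,'fin',m.sum(),r,p[:,2].max())
    m,p,r=rect(C,tc-.17,tc+.17,.045,.06); print(n,'deck',m.sum(),r)
    m,p,r=rect(C,tc-.17,tc+.17,.067,.14); print(n,'hi',m.sum(),r,p[:,2].max())
w1=cv2.resize(b['frame'][165:235,115:230],(690,420),interpolation=cv2.INTER_CUBIC)[:, :]
w2=cv2.resize(b['frame'][175:220,290:365],(300,180),interpolation=cv2.INTER_CUBIC)
w3=cv2.resize(a['frame'][130:185,190:255],(390,180)) if 0 else cv2.resize(a['frame'][130:185,185:260],(390,180),interpolation=cv2.INTER_CUBIC)
cv2.imwrite('pics/crop0.png',np.vstack([w1,np.hstack([w2,w3])]))
```

```text
table z -0.00018847205719174642 scene -0.0016812114090508645
plate [ 0.56608896 -0.28837906  0.008     ] tub [0.54635221 0.15956825 0.055     ]
top plate low 1251 ((566.590576171875, -289.0835266113281), (197.79505920410156, 192.13539123535156), 1.0552802085876465)
top fin 60 ((563.7913208007812, -341.0997009277344), (41.50239562988281, 8.793607711791992), 1.3486583232879639) 0.03974794729880404
top deck 1303 ((606.8421020507812, 155.28616333007812), (261.7052307128906, 231.19944763183594), 80.2580795288086)
top hi 440 ((621.2765502929688, 199.59896850585938), (124.72697448730469, 237.2165985107422), 72.79345703125) 0.10035282144647617
scene plate low 794 ((566.814697265625, -286.7048645019531), (190.44223022460938, 187.5292205810547), 4.265065670013428)
scene fin 62 ((567.4060668945312, -342.2418212890625), (44.08203125, 12.505315780639648), 0.5912865400314331) 0.036270647153696656
scene deck 1438 ((596.3643798828125, 157.65281677246094), (262.20526123046875, 206.48211669921875), 80.6523666381836)
scene hi 441 ((620.230224609375, 204.64682006835938), (121.41520690917969, 228.04385375976562), 74.63566589355469) 0.10065919819426594
```

View pics/crop0.png

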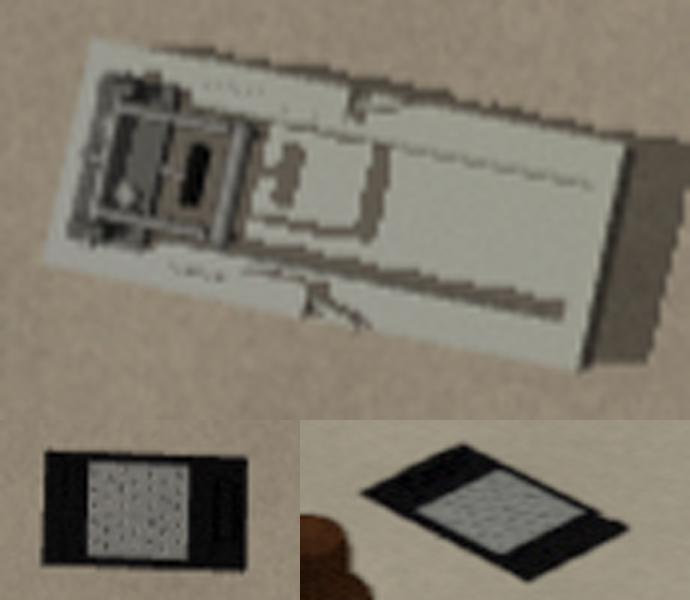

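The crop confirms my choice: the black plate with the steel field has its fin (seen by depth) at its right end, y≈-0.342. The clip is shut, with its bar at about (231,185) in the crop. The rubber stop (black) is at (195,175). Next I'll pin down the tub and the bar precisely.

```bash
cat > tub.py <<'E'
from h import *
def tub(c):
    P=cloud(c); lo,hi=(.44,.0),(.64,.33)
    m=(P[...,2]>.045)&(P[...,2]<.06)&(P[...,0]>lo[0])&(P[...,0]<hi[0])&(P[...,1]>lo[1])&(P[...,1]<hi[1])
    n,l,s,_=cv2.connectedComponentsWithStats(m.astype(np.uint8),connectivity=8)
    k=1+np.argmax(s[1:,4]); p=P[l==k]
    return P,cv2.minAreaRect((p[:,:2]*1000).astype(np.float32)),p
E
python3 - <<'E'
from tub import *
for n in('t0','s0'):
    c=load(n);P,r,p=tub(c); print(n,r,np.median(p[:,2])); print(cv2.boxPoints(r).round(1).tolist())
    f=c['frame'].max(-1)
    m=(f<60)&(abs(P[...,0]-.566)<.07)&(abs(P[...,1]+.288)<.1)
    mm=cv2.morphologyEx(m.astype(np.uint8),cv2.MORPH_CLOSE,np.ones((25,25)))
    k=np.argwhere(mm)[:,::-1]
    q=np.array([onz(c,u,v,.008)[:2]*1000 for u,v in k]); rr=cv2.minAreaRect(q.astype(np.float32)); print('plate',rr)
    # tub frame of high points
    ce=np.array(r[0])/1000; 
    a=np.deg2rad(80.6); ex=np.array([np.cos(a),np.sin(a)]); ey=np.array([-ex[1],ex[0]])
    d=P[...,:2]-ce; X=d@ex; Y=d@ey
    m=(abs(Y)<.06)&(abs(X)<.14)&(P[...,2]>.067)&(P[...,2]<.15)
    for i in range(20,135,5):
        s=m&(X*1000>=i)&(X*1000<i+5)
        if s.sum(): print(i,s.sum(),'zmax %.1f'%(P[s][:,2].max()*1000),'mid %.1f'%(np.max(np.r_[0,P[s&(abs(Y)<.018)][:,2]])*1000),'Y %.0f %.0f'%(Y[s].min()*1000,Y[s].max()*1000))
E
```

```text
t0 ((546.9346923828125, 165.57798767089844), (261.69610595703125, 109.7082290649414), 80.23778533935547) 0.05431131955449331
[[470.70001220703125, 45.900001525878906], [578.7999877929688, 27.299999237060547], [623.2000122070312, 285.20001220703125], [515.0999755859375, 303.79998779296875]]
plate ((565.3700561523438, -288.07928466796875), (150.87884521484375, 84.41603088378906), 89.5467529296875)
20 16 zmax 71.3 mid 0.0 Y -55 54
25 12 zmax 69.9 mid 0.0 Y -51 55
30 33 zmax 98.9 mid 96.2 Y -53 53
35 58 zmax 100.4 mid 99.4 Y -55 49
40 16 zmax 98.1 mid 98.1 Y -20 24
45 3 zmax 76.4 mid 0.0 Y -23 25
50 6 zmax 75.9 mid 0.0 Y -28 26
55 9 zmax 76.7 mid 0.0 Y -51 27
60 12 zmax 75.3 mid 67.5 Y -53 25
65 8 zmax 75.4 mid 67.7 Y -52 26
70 8 zmax 78.2 mid 0.0 Y -28 27
75 6 zmax 76.5 mid 0.0 Y -27 25
80 9 zmax 74.9 mid 0.0 Y -28 26
85 7 zmax 76.3 mid 67.3 Y -40 27
90 13 zmax 74.9 mid 69.7 Y -27 30
95 23 zmax 81.0 mid 69.2 Y -38 35
100 55 zmax 80.8 mid 77.1 Y -42 41
105 27 zmax 80.7 mid 74.6 Y -41 37
110 7 zmax 80.0 mid 72.6 Y -37 35
115 2 zmax 72.8 mid 72.8 Y -2 1
s0 ((550.2105712890625, 165.19271850
[... 276 characters left out ...]
315887451172), 89.48503112792969)
20 12 zmax 71.2 mid 0.0 Y -55 54
25 14 zmax 73.0 mid 0.0 Y -54 54
30 18 zmax 94.2 mid 92.6 Y -53 52
35 47 zmax 100.1 mid 100.1 Y -56 50
40 54 zmax 100.7 mid 99.4 Y -55 40
45 7 zmax 100.1 mid 0.0 Y -27 48
50 8 zmax 76.2 mid 0.0 Y -54 26
55 8 zmax 75.2 mid 0.0 Y -29 25
60 11 zmax 76.7 mid 0.0 Y -29 47
65 11 zmax 75.6 mid 0.0 Y -54 28
70 11 zmax 76.0 mid 0.0 Y -27 27
75 7 zmax 74.5 mid 0.0 Y -28 25
80 8 zmax 76.6 mid 0.0 Y -30 26
85 8 zmax 73.5 mid 0.0 Y -27 26
90 9 zmax 77.5 mid 67.3 Y -29 27
95 23 zmax 79.4 mid 67.8 Y -43 35
100 41 zmax 82.0 mid 75.2 Y -43 40
105 44 zmax 80.8 mid 74.5 Y -43 41
110 21 zmax 79.4 mid 74.2 Y -40 37
115 3 zmax 75.8 mid 75.8 Y -4 1
```

{"op": "jog_arm", "data": {"series": [[[-35,-17.7,2,0,0,0,60],[-35,-17.7,2,0,0,0,60],[-35,-17.7,2,0,0,0,60],[-35,-17.7,2,0,0,0,60],[-35,-17.7,2,0,0,0,60],[-35,-17.7,2,0,0,0,60],[-35,-17.7,2,0,0,0,60],[-35,-17.7,2,0,0,0,60],[-35,-17.7,2,0,0,0,60],[-35,-17.7,2,0,0,0,60]]]}}

```text
time_s: 1.1
eef_pos: [0.4347, 0.3031, 0.2109]
eef_rot: [-0.0, 0.119, 0.993, -0.0]
wrist_force: [-0.3, 0.1, 0.0]
opening: 0.699
grasp_force: 0.0
```

{"op": "jog_arm", "data": {"series": [[[-35,-17.7,2,0,0,0,60],[-35,-17.7,2,0,0,0,60],[-35,-17.7,2,0,0,0,60],[-35,-17.7,2,0,0,0,60],[0,0,0,0,0,-0.023,60],[0,0,0,0,0,-0.023,60],[0,0,0,0,0,-0.022,60],[0,0,0,0,0,0,60],[0,0,0,0,0,0,60],[0,0,0,0,0,0,60]]]}}

```text
time_s: 2.1
eef_pos: [0.5529, 0.2033, 0.2035]
eef_rot: [0.0, 0.084, 0.996, 0.0]
wrist_force: [-0.4, -0.6, 0.2]
opening: 0.704
grasp_force: 0.0
```

```bash
cat > tf.py <<'E'
from tub import *
from scipy.spatial.transform import Rotation as Q
C=np.array([.5475,.1655]); A=np.deg2rad(80.3)
ex=np.array([np.cos(A),np.sin(A)]); ey=np.array([-ex[1],ex[0]])
def T(p): d=np.asarray(p)[...,:2]-C; return np.stack([d@ex*1e3,d@ey*1e3],-1)
def st():
    o=ctrl.get_obs(); q=o['eef_rot']; r=Q.from_quat(np.r_[q[1:],q[0]]).as_matrix()
    print('t %.2f'%o['time_s'],'pos',(o['eef_pos']*1e3).round(1),'tub',T(o['eef_pos']).round(1),'ytool %.2f'%np.degrees(np.arctan2(r[1,1],r[0,1])),'z',r[:,2].round(4),'F',o['wrist_force'].round(2),'T',o['torque'].round(2),'op %.3f g %.1f'%(o['opening'],o['grasp_force'])); return o,r
E
python3 - <<'E'
from tf import *
st()
c=snap('wrist','w1'); print(c['xyz'],c['rotation'],c['fx'])
P=cloud(c); X=T(P)
m=(abs(X[...,1])<18)&(P[...,2]>.085)&(P[...,2]<.11)&(abs(X[...,0]-40)<30)
p=P[m]; print('bar',m.sum(),X[m].min(0),X[m].max(0),p[:,2].max())
E
```

```text
t 2.10 pos [552.9 203.3 203.5] tub [38.1  1.1] ytool 80.33 z [ 3.e-04  0.e+00 -1.e+00] F [-0.44 -0.59  0.23] T [-0.03 -0.    0.01] op 0.704 g 0.0
[0.47714568 0.21662356 0.34645961] [0.11562987 0.7550493  0.63796664 0.09761589] 337.07387136762424
bar 572 [ 34.83926214 -17.88494424] [44.41832594 17.97314332] 0.10000240846587394
```

View pics/w1.png

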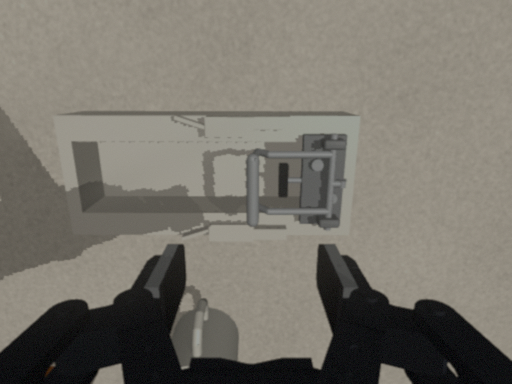

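The wrist view shows the bar at (253,190), midway between the fingers, and the black stop at (283,180). The mug is at (205,340), to the +x side.

Run:
```python
from tf import *
c=load('w1');P,r,p=tub(c); print(r,np.median(p[:,2]),T(np.array(r[0])/1000)); X=T(P)
# deck side edges per section
m=(P[...,2]>.045)&(P[...,2]<.065)
for x in(-100,-60,50,80,110):
    s=m&(abs(X[...,0]-x)<4)&(abs(X[...,1])<70); print(x,X[s][:,1].min().round(1),X[s][:,1].max().round(1))
for y in(-45,45):
    s=m&(abs(X[...,1]-y)<4)&(abs(X[...,0])<150); print('y',y,X[s][:,0].min().round(1),X[s][:,0].max().round(1))
f=c['frame'].max(-1); s=(f<40)&(abs(X[...,0]-60)<25)&(abs(X[...,1])<20); k=np.argwhere(s); print('stop',X[s].min(0),X[s].max(0),P[s][:,2].max())
hi=(P[...,2]>.073)&(abs(X[...,1])<45)&(X[...,0]>90)&(X[...,0]<135); print('head',X[hi].min(0),X[hi].max(0),P[hi][:,2].max())
s=hi&(abs(X[...,1])>30);print('hinge lugs',X[s].min(0),X[s].max(0))
t=load('t0');Pt=cloud(t);Xt=T(Pt)
for n,b in(('mug',(.6,.0,.8,.2)),('jar',(.6,-.16,.8,-.03))):
    s=(Pt[...,2]>.06)&(Pt[...,0]>b[0])&(Pt[...,0]<b[2])&(Pt[...,1]>b[1])&(Pt[...,1]<b[3]); print(n,Pt[s].min(0),Pt[s].max(0))
```

```text
((548.2549438476562, 165.80357360839844), (261.0013732910156, 110.56275939941406), 80.31755828857422) 0.055200295929835774 [ 0.42643358 -0.69300184]
-100 -55.9 54.5
-60 -55.7 54.5
50 -56.0 54.5
80 -55.6 54.4
110 -55.6 54.4
y -45 -129.4 130.9
y 45 -130.0 130.9
stop [ 35.02086615 -13.58843459] [84.99405606 19.93746184] 0.2916893546786618
head [ 90.00108898 -43.08118312] [117.85703613  41.50747462] 0.2870084584975114
hinge lugs [ 96.3444536  -43.08118312] [114.69171505  41.50747462]
mug [0.60137839 0.072117   0.06002967] [0.79423977 0.19938959 0.09504498]
jar [ 0.72249598 -0.09177629  0.06135881] [ 0.78764801 -0.030087    0.10416422]
```

```bash
sed -i 's/C=np.array.*; A=/C=np.array([.5482,.1658]); A=/' tf.py
python3 - <<'E'
import numpy as np
th=np.linspace(0,1.56,31); ph=np.pi-np.arctan2(22,66)-th; r=69.57
d=np.diff(np.c_[r*np.cos(ph),-r*np.sin(ph)],axis=0); print(d.round(1).tolist()); print(r*np.cos(ph[-1]),r*np.sin(ph[-1]))
E
```

```text
[[1.2, -3.4], [1.4, -3.3], [1.6, -3.3], [1.7, -3.2], [1.9, -3.1], [2.1, -3.0], [2.2, -2.9], [2.4, -2.7], [2.5, -2.6], [2.6, -2.5], [2.8, -2.3], [2.9, -2.2], [3.0, -2.0], [3.1, -1.9], [3.2, -1.7], [3.3, -1.6], [3.3, -1.4], [3.4, -1.2], [3.5, -1.0], [3.5, -0.8], [3.6, -0.7], [3.6, -0.5], [3.6, -0.3], [3.6, -0.1], [3.6, 0.1], [3.6, 0.3], [3.6, 0.5], [3.6, 0.7], [3.5, 0.8], [3.5, 1.0]]
21.286140914515276 66.23356479133066
```

{"op": "jog_arm", "data": {"series": [[[-0.9,0.7,13,0,0,0,40],[-0.8,0.7,13,0,0,0,40],[0,0,13,0,0,0,40],[0,0,13,0,0,0,40],[0,0,13,0,0,0,40],[0,0,13,0,0,0,40],[0,0,13,0,0,0,40],[0,0,13,0,0,0,40],[0,0,13,0,0,0,40],[0,0,12,0,0,0,40]]]}}

```text
time_s: 3.15
eef_pos: [0.5551, 0.2037, 0.0731]
eef_rot: [-0.0, 0.085, 0.996, -0.0]
wrist_force: [0.3, -0.4, -0.7]
opening: 0.465
grasp_force: 0.0
```

{"op": "jog_arm", "data": {"series": [[[0,0,0,0,0,0,25],[0,0,0,0,0,0,15],[0,0,0,0,0,0,10],[0,0,0,0,0,0,5],[0,0,0,0,0,0,5],[0,0,0,0,0,0,5],[0,0,0,0,0,0,5],[0,0,0,0,0,0,5],[0,0,0,0,0,0,5],[0,0,0,0,0,0,5]]]}}

```text
time_s: 4.15
eef_pos: [0.5558, 0.2039, 0.075]
eef_rot: [0.001, 0.085, 0.996, 0.0]
wrist_force: [0.2, 1.1, 6.4]
opening: 0.09
grasp_force: 59.1
```

```bash
python3 -c "
from tf import *
st()"
```

```text
t 4.15 pos [555.8 203.9  75. ] tub [38.8 -1.1] ytool 80.27 z [ 1.3e-03  3.0e-04 -1.0e+00] F [0.25 1.15 6.4 ] T [0.26 0.02 0.02] op 0.090 g 59.1
```

{"op": "jog_arm", "data": {"series": [[[0,1.2,-3.4,0,0,0,5],[0,1.4,-3.3,0,0,0,5],[0,1.6,-3.3,0,0,0,5],[0,1.7,-3.2,0,0,0,5],[0,1.9,-3.1,0,0,0,5],[0,2.1,-3.0,0,0,0,5],[0,2.2,-2.9,0,0,0,5],[0,2.4,-2.7,0,0,0,5],[0,2.5,-2.6,0,0,0,5],[0,2.6,-2.5,0,0,0,5]]]}}

```text
time_s: 5.15
eef_pos: [0.5582, 0.2191, 0.1028]
eef_rot: [-0.001, 0.085, 0.996, -0.003]
wrist_force: [1.3, -14.3, 1.7]
opening: 0.092
grasp_force: 58.6
```

```bash
python3 -c "
from tf import *
st();c=snap('scene','s1')
cv2.imwrite('pics/s1c.png',cv2.resize(c['frame'][170:310,250:430],(540,420),interpolation=cv2.INTER_CUBIC))"
```

```text
t 5.15 pos [558.2 219.1 102.8] tub [54.3 -0.9] ytool 80.26 z [-0.0022 -0.0067 -1.    ] F [  1.27 -14.25   1.72] T [-2.42 -0.16  0.  ] op 0.092 g 58.6
```

View pics/s1c.png

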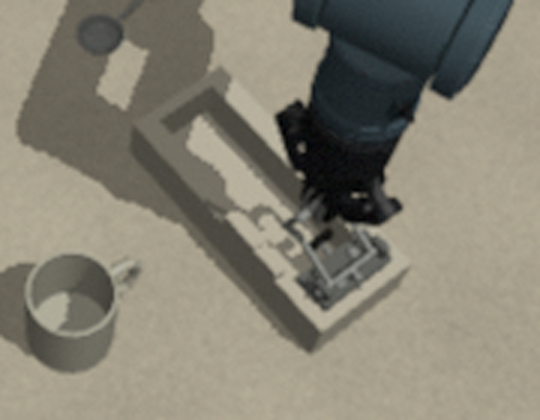

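The clip is rising in the pads: the bar is at about (310,205) in the crop and the wrist force is moderate. Carrying on.

{"op": "jog_arm", "data": {"series": [[[0,2.8,-2.3,0,0,0,5],[0,2.9,-2.2,0,0,0,5],[0,3.0,-2.0,0,0,0,5],[0,3.1,-1.9,0,0,0,5],[0,3.2,-1.7,0,0,0,5],[0,3.3,-1.6,0,0,0,5],[0,3.3,-1.4,0,0,0,5],[0,3.4,-1.2,0,0,0,5],[0,3.5,-1.0,0,0,0,5],[0,3.5,-0.8,0,0,0,5]]]}}

```text
time_s: 6.2
eef_pos: [0.5645, 0.2534, 0.1226]
eef_rot: [0.0, 0.085, 0.996, -0.001]
wrist_force: [-5.0, -3.5, 14.9]
opening: 0.091
grasp_force: 61.9
```

```bash
python3 -c "
from tf import *
st()"
```

```text
t 6.20 pos [564.5 253.4 122.6] tub [89.1 -1.3] ytool 80.25 z [ 8.0e-04 -1.9e-03 -1.0e+00] F [-4.95 -3.49 14.92] T [-0.7   0.83  0.02] op 0.091 g 61.9
```

{"op": "jog_arm", "data": {"series": [[[0,3.6,-0.7,0,0,0,5],[0,3.6,-0.5,0,0,0,5],[0,3.6,-0.3,0,0,0,5],[0,3.6,-0.1,0,0,0,5],[0,3.6,0.1,0,0,0,5],[0,3.6,0.3,0,0,0,5],[0,3.6,0.5,0,0,0,5],[0,3.6,0.7,0,0,0,5],[0,3.5,0.8,0,0,0,5],[0,3.5,1.0,0,0,0,5]]]}}

```text
time_s: 7.2
eef_pos: [0.5705, 0.2901, 0.1185]
eef_rot: [0.001, 0.085, 0.996, 0.0]
wrist_force: [4.8, 3.1, -0.1]
opening: 0.089
grasp_force: 64.2
```

```bash
python3 -c "
from tf import *
st()"
```

```text
t 7.20 pos [570.5 290.1 118.5] tub [126.3  -1.1] ytool 80.26 z [ 1.2e-03  2.0e-04 -1.0e+00] F [ 4.78  3.1  -0.06] T [ 0.38 -0.74 -0.05] op 0.089 g 64.2
```

{"op": "jog_arm", "data": {"series": [[[0,0,0,0,0,0,12],[0,0,0,0,0,0,20],[0,0,0,0,0,0,30],[0,0,0,0,0,0,40],[0,0,-8,0,0,0,40],[0,0,-12,0,0,0,40],[0,0,-15,0,0,0,40],[0,0,-20,0,0,0,40],[0,0,-20,0,0,0,40],[0,0,-10,0,0,0,40]]]}}

```text
time_s: 8.2
eef_pos: [0.5713, 0.2902, 0.2076]
eef_rot: [0.002, 0.085, 0.996, 0.001]
wrist_force: [1.5, 1.0, -0.5]
opening: 0.471
grasp_force: 0.0
```

{"op": "jog_arm", "data": {"series": [[[-6.5,-39,0,0,0,0,40],[-6.5,-39,0,0,0,0,40],[-6.5,-39,0,0,0,0,40],[-6.5,-39,0,0,0,0,40],[-6.5,-39,0,0,0,0,40],[-6.5,-39,0,0,0,0,40],[-6.5,-39,0,0,0,0,40],[-6.5,-39,0,0,0,0,40],[-6.5,-39,0,0,0,0,40],[-6.5,-39,0,0,0,0,40]]]}}

```text
time_s: 9.2
eef_pos: [0.568, -0.1072, 0.2044]
eef_rot: [0.0, 0.085, 0.996, -0.0]
wrist_force: [0.3, 0.2, -1.0]
opening: 0.469
grasp_force: 0.0
```

{"op": "jog_arm", "data": {"series": [[[-6.5,-39,0,0,0,0,40],[-6.5,-39,0,0,0,0,40],[-6.5,-39,0,0,0,0,40],[-6.5,-39,0,0,0,0,40],[-6.5,-39,0,0,0,0,40],[-6.0,-39,0,0,0,-0.04,40],[0,0,0,0,0,-0.04,40],[0,0,0,0,0,-0.04,40],[0,0,0,0,0,-0.04,40],[0,0,0,0,0,0,40]]]}}

```text
time_s: 10.2
eef_pos: [0.5665, -0.3429, 0.2041]
eef_rot: [0.0, 0.005, 1.0, -0.0]
wrist_force: [-0.4, 0.6, -1.1]
opening: 0.465
grasp_force: 0.0
```

Run:
```python
from tf import *
o,r=st()
c=snap('wrist','w2'); t=snap('top','t1')
P=cloud(c); W=P*1000
print('wrist table z',np.median(W[:60,:,2]))
f=c['frame'].max(-1)
near=(abs(W[...,0]-567)<90)&(abs(W[...,1]+287)<100)&(W[...,2]<60)
s=near&(W[...,2]>4)&(W[...,2]<13); n,l,stt,_=cv2.connectedComponentsWithStats(s.astype(np.uint8)); k=1+np.argmax(stt[1:,4]); print('plate',cv2.minAreaRect(W[l==k][:,:2].astype(np.float32)))
s=near&(W[...,2]>28)&(W[...,2]<45)&(abs(W[...,1]+342)<20); print('fin',cv2.minAreaRect(W[s][:,:2].astype(np.float32)),W[s][:,2].max(),np.median(W[s][:,:2],0))
Pt=cloud(t);X=T(Pt);m=(Pt[...,2]>.085)&(abs(X[...,1])<60)&(abs(X[...,0])<160)
print('clip up',m.sum(),X[m].min(0),X[m].max(0),Pt[m][:,2].max())
cv2.imwrite('pics/w2t1.png',np.vstack([c['frame'][:300],cv2.resize(t['frame'][165:235,115:230],(512,300))]))
```

```text
t 10.20 pos [ 566.5 -342.9  204.1] tub [-498.4 -103.7] ytool 89.44 z [ 2.e-04 -3.e-04 -1.e+00] F [-0.38  0.64 -1.13] T [-0.05 -0.03 -0.03] op 0.465 g 0.0
wrist table z 0.3859374003082894
plate ((565.3504638671875, -297.427001953125), (129.2387237548828, 85.81077575683594), 89.56317901611328)
fin ((564.9012451171875, -342.17974853515625), (9.587179183959961, 43.51944351196289), 89.6953125) 36.38843012920678 [ 563.27030189 -342.08997835]
clip up 152 [ 90.03835434 -28.78727873] [133.1155006   30.44664923] 0.14404553720069369
```

View pics/w2t1.png

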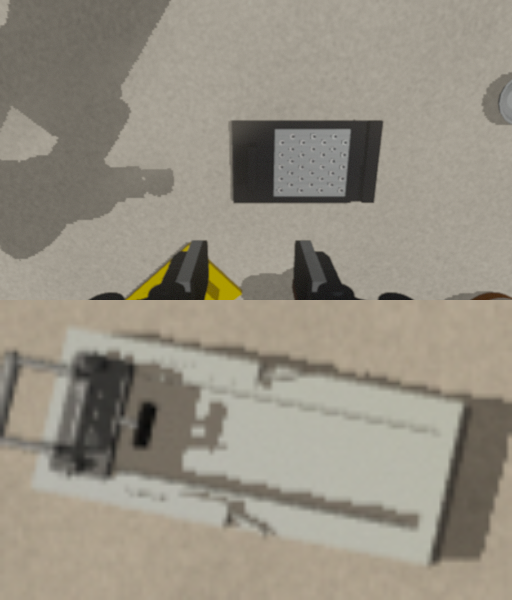

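The clip stays up: its bar is now at (5,390) in the lower half. The plate lies with its fin on the left (250,160) and its groove on the right (365,160), and the yellow look-alike is at (190,270), clear of the fingers' path.

{"op": "jog_arm", "data": {"series": [[[1.2,0.7,25,0,0,0,40],[0,0,25,0,0,0,40],[0,0,25,0,0,0,40],[0,0,25,0,0,0,40],[0,0,25,0,0,0,40],[0,0,25,0,0,0,40],[0,0,20,0,0,0,40],[0,0,12,0,0,0,40],[0,0,8,0,0,0,40],[0,0,3.5,0,0,0,40]]]}}

```text
time_s: 11.3
eef_pos: [0.5654, -0.3419, 0.0098]
eef_rot: [-0.0, 0.005, 1.0, 0.0]
wrist_force: [0.2, -0.6, -0.2]
opening: 0.464
grasp_force: 0.0
```

{"op": "jog_arm", "data": {"series": [[[0,0,0,0,0,0,30],[0,0,0,0,0,0,20],[0,0,0,0,0,0,14],[0,0,0,0,0,0,10],[0,0,0,0,0,0,5],[0,0,0,0,0,0,5],[0,0,0,0,0,0,5],[0,0,0,0,0,0,5],[0,0,0,0,0,0,5],[0,0,0,0,0,0,5]]]}}

```text
time_s: 12.3
eef_pos: [0.5658, -0.3424, 0.0111]
eef_rot: [0.0, 0.005, 1.0, -0.0]
wrist_force: [-1.0, 1.2, 5.6]
opening: 0.102
grasp_force: 60.8
```

```bash
python3 -c "
from tf import *
st()"
```

```text
t 12.30 pos [ 565.8 -342.4   11.1] tub [-498. -103.] ytool 89.44 z [ 9.e-04 -9.e-04 -1.e+00] F [-0.97  1.23  5.58] T [0.12 0.13 0.03] op 0.102 g 60.8
```

{"op": "jog_arm", "data": {"series": [[[0,0,-4,0,0,0,5],[0,0,-8,0,0,0,5],[0,0,-14,0,0,0,5],[0,0,-20,0,0,0,5],[0,0,-20,0,0,0,5],[0,0,-20,0,0,0,5],[0,0,-20,0,0,0,5],[0,0,-16,0,0,0,5],[0,0,-10,0,0,0,5],[1,9.1,-6,0,0,0,5]]]}}

```text
time_s: 13.3
eef_pos: [0.5647, -0.3338, 0.1495]
eef_rot: [0.001, 0.005, 1.0, -0.001]
wrist_force: [-0.2, -0.0, -1.4]
opening: 0.102
grasp_force: 59.7
```

{"op": "jog_arm", "data": {"series": [[[3,20,0,0,0,0,5],[4,30,0,0,0,0,5],[4,30,0,0,0,0,5],[4,30,0,0,0,0,5],[4,30,0,0,0,0,5],[4,30,0,0,0,0,5],[4,30,0,0,0,0,5],[4,30,0,0,0,0,5],[4,30,0,0,0,0,5],[4,30,0,0,0,0,5]]]}}

```text
time_s: 14.3
eef_pos: [0.527, -0.0406, 0.1474]
eef_rot: [-0.001, 0.005, 1.0, 0.0]
wrist_force: [0.6, 0.4, -1.2]
opening: 0.102
grasp_force: 59.7
```

{"op": "jog_arm", "data": {"series": [[[4,30,0,0,0,0,5],[3,15,0,0,0,0,5],[1,5,0,0,0,0.04,5],[0,0,0,0,0,0.04,5],[0,0,0,0,0,0.04,5],[0,0,0,0,0,0.04,5],[0,0,0,0,0,0,5],[0,0,0,0,0,0,5],[0,0,0,0,0,0,5],[0,0,0,0,0,0,5]]]}}

```text
time_s: 15.3
eef_pos: [0.5207, 0.0075, 0.148]
eef_rot: [-0.0, 0.085, 0.996, -0.0]
wrist_force: [0.2, -1.0, -1.0]
opening: 0.106
grasp_force: 59.8
```

Run:
```python
from tf import *
o,r=st()
c=snap('wrist','w3'); P=cloud(c); W=P*1000; X=T(P)
near=(abs(X[...,0]+106)<100)&(abs(X[...,1])<60)
s=near&(W[...,2]>115)&(W[...,2]<175)
n,l,stt,_=cv2.connectedComponentsWithStats(s.astype(np.uint8)); k=1+np.argmax(stt[1:,4]); q=l==k; print(stt[k])
print('plate tub frame',cv2.minAreaRect(X[q].astype(np.float32)))
z=W[...,2]
g=q&(abs(X[...,0]+85)<40)&(abs(X[...,1])<40); a=np.c_[X[g],np.ones(g.sum())]; print('plane z',np.linalg.lstsq(a,z[g],rcond=None)[0])
for x in(-130,-100,-70,-45): 
  h=q&(abs(X[...,0]-x)<4); print(x,X[h].min(0),X[h].max(0),np.median(z[h]))
cv2.imwrite('pics/w3v.png',c['frame'])
```

```text
t 15.30 pos [520.7   7.5 148. ] tub [-160.7    0.5] ytool 80.29 z [-2.e-04 -0.e+00 -1.e+00] F [ 0.16 -0.97 -1.03] T [-0.09  0.02 -0.05] op 0.106 g 59.8
[  205   162   307   166 42700]
plate tub frame ((-104.78189086914062, 0.4061851501464844), (87.77391052246094, 151.2406005859375), 89.930419921875)
plane z [-4.45201066e-02 -3.07824301e-03  1.41527249e+02]
-130 [-133.9949043   -22.77895902] [-126.00309766   44.23458586] 145.80835962406064
-100 [-103.99467329  -27.48299494] [-96.00028342  44.1334227 ] 145.80718892480485
-70 [-73.99841074 -42.6003213 ] [-66.00004381  44.20656223] 145.67784437826117
-45 [-48.99626414 -43.55724319] [-41.01156157  44.21795639] 140.84753156133513
```

View pics/w3v.png

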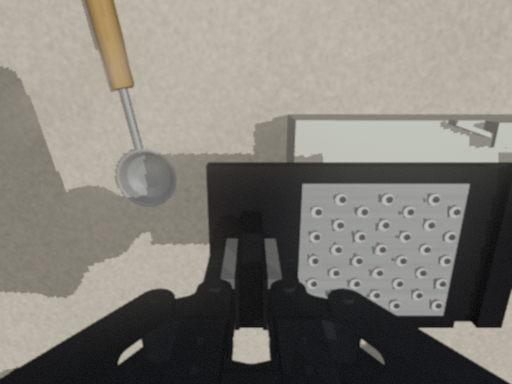

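The plate is held flat: the teeth plane is level, its centre is at tub (-105, 0.4), and it is square to within 0.1°. The spoon at (145,178) is clear. I'll lower the plate to the deck.

{"op": "jog_arm", "data": {"series": [[[-0.3,0,12,0,0,0,5],[0,0,14,0,0,0,5],[0,0,14,0,0,0,5],[0,0,12,0,0,0,5],[0,0,10,0,0,0,5],[0,0,7,0,0,0,5],[0,0,5,0,0,0,5],[0,0,3,0,0,0,5],[0,0,2,0,0,0,5],[0,0,1,0,0,0,5]]]}}

```text
time_s: 16.35
eef_pos: [0.5213, 0.0075, 0.0683]
eef_rot: [0.0, 0.085, 0.996, -0.0]
wrist_force: [0.4, -0.0, -0.9]
opening: 0.1
grasp_force: 59.8
```

{"op": "jog_arm", "data": {"series": [[[0,0,0.4,0,0,0,5],[0,0,0.4,0,0,0,5],[0,0,0.4,0,0,0,5],[0,0,0.4,0,0,0,5],[0,0,0,0,0,0,5],[0,0,0,0,0,0,5],[0,0,0,0,0,0,5],[0,0,0,0,0,0,5],[0,0,0,0,0,0,5],[0,0,0,0,0,0,5]]]}}

```text
time_s: 17.35
eef_pos: [0.5211, 0.0075, 0.0665]
eef_rot: [0.0, 0.085, 0.996, 0.0]
wrist_force: [-0.4, 0.2, -1.5]
opening: 0.104
grasp_force: 59.8
```

```bash
python3 -c "
from tf import *
st()"
```

```text
t 17.35 pos [521.1   7.5  66.5] tub [-1.606e+02  1.000e-01] ytool 80.27 z [ 0.  0. -1.] F [-0.44  0.15 -1.54] T [ 0.   -0.01 -0.04] op 0.104 g 59.8
```

{"op": "jog_arm", "data": {"series": [[[0,0,0.4,0,0,0,5],[0,0,0.3,0,0,0,5],[0,0,0.3,0,0,0,5],[0,0,0.3,0,0,0,5],[0,0,0,0,0,0,5],[0,0,0,0,0,0,5],[0,0,0,0,0,0,5],[0,0,0,0,0,0,5],[0,0,0,0,0,0,5],[0,0,0,0,0,0,5]]]}}

```text
time_s: 18.35
eef_pos: [0.5211, 0.0074, 0.0659]
eef_rot: [0.0, 0.085, 0.996, -0.0]
wrist_force: [-3.5, -0.4, 5.2]
opening: 0.101
grasp_force: 61.0
```

```bash
python3 -c "
from tf import *
st()"
```

```text
t 18.35 pos [521.1   7.4  65.9] tub [-160.7   -0. ] ytool 80.28 z [ 1.e-04 -2.e-04 -1.e+00] F [-3.5  -0.41  5.22] T [0.09 0.52 0.04] op 0.101 g 61.0
```

{"op": "jog_arm", "data": {"series": [[[0,2,-0.3,0,0,0,5],[0,4,0,0,0,0,5],[0,6,0,0,0,0,5],[0,6,0,0,0,0,5],[0,6,0,0,0,0,5],[0,5,0,0,0,0,5],[0,4,0,0,0,0,5],[0,3,0,0,0,0,5],[0,2,0,0,0,0,5],[0,1,0,0,0,0,5]]]}}

```text
time_s: 19.35
eef_pos: [0.5284, 0.0462, 0.066]
eef_rot: [0.001, 0.085, 0.996, -0.0]
wrist_force: [-0.5, -3.3, 5.0]
opening: 0.098
grasp_force: 60.7
```

```bash
python3 -c "
from tf import *
st()"
```

```text
t 19.35 pos [528.4  46.2  66. ] tub [-121.3   -0.6] ytool 80.30 z [ 1.3e-03 -7.0e-04 -1.0e+00] F [-0.45 -3.28  5.03] T [-0.64  0.14 -0.02] op 0.098 g 60.7
```

{"op": "jog_arm", "data": {"series": [[[0,2,0,0,0,0,5],[0,4,0,0,0,0,5],[0,5,0,0,0,0,5],[0,5,0,0,0,0,5],[0,5,0,0,0,0,5],[0,5,0,0,0,0,5],[0,5,0,0,0,0,5],[0,3,0,0,0,0,5],[0,2,0,0,0,0,5],[0,1,0,0,0,0,5]]]}}

```text
time_s: 20.35
eef_pos: [0.5345, 0.0827, 0.066]
eef_rot: [0.001, 0.085, 0.996, -0.0]
wrist_force: [-0.7, -4.6, 6.4]
opening: 0.099
grasp_force: 60.9
```

```bash
python3 -c "
from tf import *
st()"
```

```text
t 20.35 pos [534.5  82.7  66. ] tub [-84.3  -0.5] ytool 80.31 z [ 1.2e-03 -7.0e-04 -1.0e+00] F [-0.75 -4.63  6.39] T [-0.67  0.12  0.01] op 0.099 g 60.9
```

{"op": "jog_arm", "data": {"series": [[[0,2,-0.3,0,0,0,5],[0,2,0,0,0,0,5],[0,2,0,0,0,0,5],[0,2,0,0,0,0,5],[0,1.5,0,0,0,0,5],[0,1,0,0,0,0,5],[0,1,0,0,0,0,5],[0,0,0,0,0,0,5],[0,0,0,0,0,0,5],[0,0,0,0,0,0,5]]]}}

```text
time_s: 21.35
eef_pos: [0.5361, 0.094, 0.0661]
eef_rot: [0.0, 0.085, 0.996, -0.0]
wrist_force: [-0.7, -2.5, 5.5]
opening: 0.1
grasp_force: 60.7
```

```bash
python3 -c "
from tf import *
st()"
```

```text
t 21.35 pos [536.1  94.   66.1] tub [-72.8  -0.2] ytool 80.28 z [ 6.e-04 -1.e-04 -1.e+00] F [-0.71 -2.47  5.51] T [-0.51 -0.02  0.  ] op 0.100 g 60.7
```

{"op": "jog_arm", "data": {"series": [[[0,0.5,-0.2,0,0,0,5],[0,0.5,0,0,0,0,5],[0,0.5,0,0,0,0,5],[0,0.5,0,0,0,0,5],[0,0.5,0,0,0,0,5],[0,0,0,0,0,0,5],[0,0,0,0,0,0,5],[0,0,0,0,0,0,5],[0,0,0,0,0,0,5],[0,0,0,0,0,0,5]]]}}

```text
time_s: 22.35
eef_pos: [0.5363, 0.0963, 0.066]
eef_rot: [0.0, 0.085, 0.996, 0.0]
wrist_force: [-0.6, -2.9, 5.8]
opening: 0.104
grasp_force: 60.7
```

```bash
python3 -c "
from tf import *
st()"
```

```text
t 22.35 pos [536.3  96.3  66. ] tub [-70.5   0. ] ytool 80.27 z [ 1.e-04  1.e-04 -1.e+00] F [-0.56 -2.86  5.84] T [-0.48 -0.    0.01] op 0.104 g 60.7
```

{"op": "jog_arm", "data": {"series": [[[0,0.5,-0.2,0,0,0,5],[0,0.5,0,0,0,0,5],[0,0.5,0,0,0,0,5],[0,0.5,0,0,0,0,5],[0,0,0,0,0,0,5],[0,0,0,0,0,0,5],[0,0,0,0,0,0,5],[0,0,0,0,0,0,5],[0,0,0,0,0,0,5],[0,0,0,0,0,0,5]]]}}

```text
time_s: 23.35
eef_pos: [0.5364, 0.0984, 0.066]
eef_rot: [-0.0, 0.085, 0.996, 0.0]
wrist_force: [0.4, -0.3, 1.7]
opening: 0.108
grasp_force: 60.2
```

```bash
python3 -c "
from tf import *
st()"
```

```text
t 23.35 pos [536.4  98.4  66. ] tub [-68.4   0.2] ytool 80.27 z [-3.e-04  3.e-04 -1.e+00] F [ 0.37 -0.32  1.74] T [-0.08 -0.03 -0.04] op 0.108 g 60.2
```

{"op": "jog_arm", "data": {"series": [[[0,0.4,0,0,0,0,5],[0,0.4,0,0,0,0,5],[0,0.4,0,0,0,0,5],[0,0.3,0,0,0,0,5],[0,0,0,0,0,0,5],[0,0,0,0,0,0,5],[0,0,0,0,0,0,5],[0,0,0,0,0,0,5],[0,0,0,0,0,0,5],[0,0,0,0,0,0,5]]]}}

```text
time_s: 24.35
eef_pos: [0.5367, 0.0996, 0.0661]
eef_rot: [-0.0, 0.085, 0.996, -0.0]
wrist_force: [-0.1, -2.5, 0.5]
opening: 0.107
grasp_force: 59.9
```

```bash
python3 -c "
from tf import *
st()"
```

```text
t 24.35 pos [536.7  99.6  66.1] tub [-67.2   0.2] ytool 80.27 z [-3.e-04 -0.e+00 -1.e+00] F [-0.07 -2.53  0.49] T [-0.53  0.09 -0.04] op 0.107 g 59.9
```

{"op": "jog_arm", "data": {"series": [[[0,0.3,0,0,0,0,5],[0,0.3,0,0,0,0,5],[0,0.3,0,0,0,0,5],[0,0,0,0,0,0,5],[0,0,0,0,0,0,5],[0,0,0,0,0,0,5],[0,0,0,0,0,0,5],[0,0,0,0,0,0,5],[0,0,0,0,0,0,5],[0,0,0,0,0,0,5]]]}}

```text
time_s: 25.35
eef_pos: [0.537, 0.1005, 0.0662]
eef_rot: [-0.0, 0.085, 0.996, -0.0]
wrist_force: [-1.3, -5.0, -0.9]
opening: 0.103
grasp_force: 59.9
```

```bash
python3 -c "
from tf import *
st()"
```

```text
t 25.35 pos [537.  100.5  66.2] tub [-66.2   0.1] ytool 80.27 z [-1.e-04 -1.e-04 -1.e+00] F [-1.29 -4.96 -0.93] T [-0.89  0.22  0.01] op 0.103 g 59.9
```

The stop gave about 2 mm, at 2.5 N per mm (5 N now), so the free contact is at TCP tub x ≈ -68.1. I'll ease off and release.

{"op": "jog_arm", "data": {"series": [[[0,-0.3,0,0,0,0,5],[0,-0.3,0,0,0,0,5],[0,-0.3,0,0,0,0,5],[0,-0.3,0.1,0,0,0,5],[0,-0.3,0.1,0,0,0,5],[0,-0.2,0,0,0,0,5],[0,0,0,0,0,0,5],[0,0,0,0,0,0,5],[0,0,0,0,0,0,5],[0,0,0,0,0,0,5]]]}}

```text
time_s: 26.35
eef_pos: [0.5368, 0.099, 0.0661]
eef_rot: [0.0, 0.085, 0.996, 0.0]
wrist_force: [-0.0, 0.4, 0.4]
opening: 0.102
grasp_force: 59.9
```

```bash
python3 -c "
from tf import *
st()"
```

```text
t 26.35 pos [536.8  99.   66.1] tub [-67.8  -0. ] ytool 80.27 z [ 2.e-04  2.e-04 -1.e+00] F [-0.04  0.37  0.38] T [-0.03  0.05  0.05] op 0.102 g 59.9
```

{"op": "jog_arm", "data": {"series": [[[0,0,0,0,0,0,10],[0,0,0,0,0,0,13],[0,0,0,0,0,0,18],[0,0,0,0,0,0,25],[0,0,0,0,0,0,34],[0,0,0,0,0,0,40],[0,0,-4,0,0,0,40],[0,0,-12,0,0,0,40],[0,0,-20,0,0,0,40],[0,0,-25,0,0,0,40]]]}}

```text
time_s: 27.35
eef_pos: [0.5362, 0.0989, 0.1278]
eef_rot: [-0.001, 0.085, 0.996, -0.0]
wrist_force: [0.4, 0.5, 0.2]
opening: 0.469
grasp_force: 0.0
```

{"op": "jog_arm", "data": {"series": [[[0,0,-30,0,0,0,40],[0,0,-30,0,0,0,40],[0,0,-22,0,0,0,40],[0,25,0,0,0,0,40],[0,35,0,0,0,0,40],[0,35,0,0,0,0,40],[0,35,0,0,0,0,40],[0,35,0,0,0,0,40],[0,22,0,0,0,0,40],[0,10,0,0,0,0,40]]]}}

```text
time_s: 28.35
eef_pos: [0.57, 0.2952, 0.21]
eef_rot: [0.0, 0.084, 0.996, 0.0]
wrist_force: [0.1, 0.3, -0.3]
opening: 0.468
grasp_force: 0.0
```

Run:
```python
from tf import *
st()
c=snap('wrist','w4'); P=cloud(c); X=T(P); z=P[...,2]*1000
m=(abs(X[...,1])<18)&(z>125)&(z<146)&(abs(X[...,0]-129)<20); print('bar',m.sum(),X[m].min(0),X[m].max(0),z[m].max())
m=(z>59)&(z<68)&(abs(X[...,1])<45)&(X[...,0]>-100)&(X[...,0]<80)&(c['frame'].max(-1)<70)
print('dark plate',m.sum(),X[m].min(0),X[m].max(0))
s=(z>82)&(z<96)&(abs(X[...,0]+65)<30)&(abs(X[...,1])<40); print('fin',s.sum(), X[s].min(0) if s.sum() else'',X[s].max(0) if s.sum() else '',z[s].max() if s.sum() else '')
t=snap('top','t2')
cv2.imwrite('pics/v4.png',np.vstack([c['frame'][:300],cv2.resize(t['frame'][165:235,115:230],(512,300),interpolation=cv2.INTER_CUBIC)]))
```

```text
t 28.35 pos [570.  295.2 210. ] tub [131.2   0.3] ytool 80.40 z [ 1.e-03  6.e-04 -1.e+00] F [ 0.11  0.31 -0.28] T [ 0.01 -0.07  0.01] op 0.468 g 0.0
bar 752 [124.23984012 -17.86596455] [133.98548414  17.99694692] 143.79277204909735
dark plate 6753 [-87.79259981 -42.65737629] [70.68880988 43.45352175]
fin 848 [-72.60042885 -21.27126047] [-61.34287925  22.54590319] 91.73215009916113
```

View pics/v4.png

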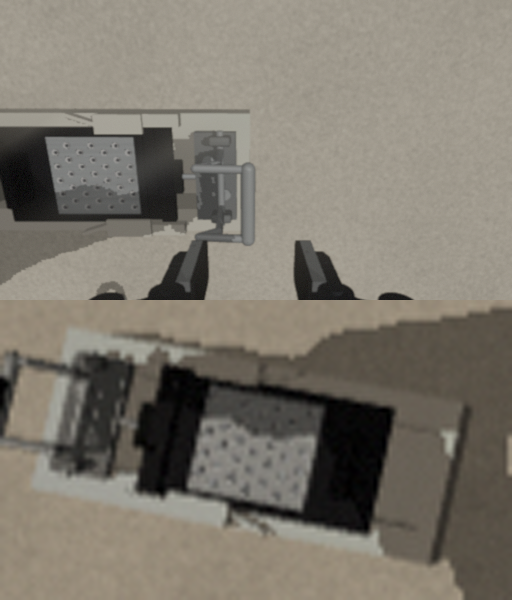

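The plate sits in under the lips against the black stop at (178,180), and the clip bar is upright at (248,200). Now I'll grip the bar.

{"op": "jog_arm", "data": {"series": [[[-0.3,-2.1,5,0,0,0,40],[0,0,14,0,0,0,40],[0,0,14,0,0,0,40],[0,0,14,0,0,0,40],[0,0,14,0,0,0,40],[0,0,12,0,0,0,40],[0,0,10,0,0,0,40],[0,0,5,0,0,0,40],[0,0,3.5,0,0,0,40],[0,0,0,0,0,0,40]]]}}

```text
time_s: 29.45
eef_pos: [0.5699, 0.291, 0.1173]
eef_rot: [-0.0, 0.085, 0.996, -0.0]
wrist_force: [-0.2, 0.1, 1.0]
opening: 0.47
grasp_force: 0.0
```

{"op": "jog_arm", "data": {"series": [[[0,0,0,0,0,0,28],[0,0,0,0,0,0,20],[0,0,0,0,0,0,14],[0,0,0,0,0,0,10],[0,0,0,0,0,0,5],[0,0,0,0,0,0,5],[0,0,0,0,0,0,5],[0,0,0,0,0,0,5],[0,0,0,0,0,0,5],[0,0,0,0,0,0,5]]]}}

```text
time_s: 30.45
eef_pos: [0.5705, 0.2925, 0.1182]
eef_rot: [0.001, 0.085, 0.996, 0.001]
wrist_force: [1.4, 5.7, -0.6]
opening: 0.09
grasp_force: 58.5
```

Run:
```python
from tf import *
st()
th=np.linspace(1.59,0.06,41); ph=np.pi-np.arctan2(22,66)-th; r=69.57
p=np.c_[r*np.cos(ph),-r*np.sin(ph)]; d=np.diff(p,axis=0); print([['%.1f'%a,'%.1f'%b] for a,b in d]); print(p[[0,10,20,30,40]].round(1).tolist())
```

```text
t 30.45 pos [570.5 292.5 118.2] tub [128.6  -0.6] ytool 80.28 z [ 0.002   0.0027 -1.    ] F [ 1.36  5.72 -0.6 ] T [ 0.85 -0.22 -0.04] op 0.090 g 58.5
[['-2.5', '-0.8'], ['-2.6', '-0.7'], ['-2.6', '-0.6'], ['-2.6', '-0.5'], ['-2.6', '-0.4'], ['-2.6', '-0.3'], ['-2.6', '-0.2'], ['-2.7', '-0.1'], ['-2.7', '-0.0'], ['-2.7', '0.1'], ['-2.7', '0.2'], ['-2.6', '0.3'], ['-2.6', '0.4'], ['-2.6', '0.5'], ['-2.6', '0.6'], ['-2.6', '0.7'], ['-2.5', '0.8'], ['-2.5', '0.9'], ['-2.5', '1.0'], ['-2.4', '1.0'], ['-2.4', '1.1'], ['-2.4', '1.2'], ['-2.3', '1.3'], ['-2.3', '1.4'], ['-2.2', '1.5'], ['-2.1', '1.6'], ['-2.1', '1.7'], ['-2.0', '1.7'], ['-1.9', '1.8'], ['-1.9', '1.9'], ['-1.8', '2.0'], ['-1.7', '2.0'], ['-1.6', '2.1'], ['-1.6', '2.1'], ['-1.5', '2.2'], ['-1.4', '2.3'], ['-1.3', '2.3'], ['-1.2', '2.4'], ['-1.1', '2.4'], ['-1.0', '2.4']]
[[23.3, -65.6], [-2.9, -69.5], [-28.6, -63.4], [-50.2, -48.1], [-64.6, -25.9]]
```

{"op": "jog_arm", "data": {"series": [[[0,-2.5,-0.8,0,0,0,5],[0,-2.6,-0.7,0,0,0,5],[0,-2.6,-0.6,0,0,0,5],[0,-2.6,-0.5,0,0,0,5],[0,-2.6,-0.4,0,0,0,5],[0,-2.6,-0.3,0,0,0,5],[0,-2.6,-0.2,0,0,0,5],[0,-2.7,-0.1,0,0,0,5],[0,-2.7,0,0,0,0,5],[0,-2.7,0.1,0,0,0,5]]]}}

```text
time_s: 31.45
eef_pos: [0.5666, 0.2687, 0.1238]
eef_rot: [0.002, 0.084, 0.996, 0.003]
wrist_force: [-3.6, 11.2, 9.5]
opening: 0.098
grasp_force: 58.7
```

```bash
python3 -c "
from tf import *
st()"
```

```text
t 31.45 pos [566.6 268.7 123.8] tub [104.6  -0.8] ytool 80.31 z [ 0.0043  0.0063 -1.    ] F [-3.59 11.25  9.52] T [1.98 0.35 0.03] op 0.098 g 58.7
```

{"op": "jog_arm", "data": {"series": [[[0,-2.7,0.2,0,0,0,5],[0,-2.6,0.3,0,0,0,5],[0,-2.6,0.4,0,0,0,5],[0,-2.6,0.5,0,0,0,5],[0,-2.6,0.6,0,0,0,5],[0,-2.6,0.7,0,0,0,5],[0,-2.5,0.8,0,0,0,5],[0,-2.5,0.9,0,0,0,5],[0,-2.5,1.0,0,0,0,5],[0,-2.4,1.0,0,0,0,5]]]}}

```text
time_s: 32.45
eef_pos: [0.5619, 0.2412, 0.1171]
eef_rot: [0.001, 0.085, 0.996, 0.001]
wrist_force: [-4.8, 3.9, 10.5]
opening: 0.091
grasp_force: 61.7
```

```bash
python3 -c "
from tf import *
st()"
```

```text
t 32.45 pos [561.9 241.2 117.1] tub [76.7 -0.8] ytool 80.29 z [ 0.0024  0.0025 -1.    ] F [-4.77  3.92 10.47] T [ 0.9   0.62 -0.06] op 0.091 g 61.7
```

{"op": "jog_arm", "data": {"series": [[[0,-2.4,1.1,0,0,0,5],[0,-2.4,1.2,0,0,0,5],[0,-2.3,1.3,0,0,0,5],[0,-2.3,1.4,0,0,0,5],[0,-2.2,1.5,0,0,0,5],[0,-2.1,1.6,0,0,0,5],[0,-2.1,1.7,0,0,0,5],[0,-2.0,1.7,0,0,0,5],[0,-1.9,1.8,0,0,0,5],[0,-1.9,1.9,0,0,0,5]]]}}

```text
time_s: 33.45
eef_pos: [0.5578, 0.2187, 0.0989]
eef_rot: [0.0, 0.085, 0.996, 0.0]
wrist_force: [3.9, 4.6, -2.9]
opening: 0.095
grasp_force: 63.0
```

```bash
python3 -c "
from tf import *
st()"
```

```text
t 33.45 pos [557.8 218.7  98.9] tub [53.7 -0.6] ytool 80.25 z [ 5.e-04  6.e-04 -1.e+00] F [ 3.92  4.63 -2.87] T [ 0.99 -0.68 -0.08] op 0.095 g 63.0
```

{"op": "jog_arm", "data": {"series": [[[0,-1.8,2.0,0,0,0,5],[0,-1.7,2.0,0,0,0,5],[0,-1.6,2.1,0,0,0,5],[0,-1.6,2.1,0,0,0,5],[0,-1.5,2.2,0,0,0,5],[0,-1.4,2.3,0,0,0,5],[0,-1.3,2.3,0,0,0,5],[0,-1.2,2.2,0,0,0,5],[0,-0.6,1.2,0,0,0,5],[0,0,0,0,0,0,5]]]}}

```text
time_s: 34.45
eef_pos: [0.5555, 0.2059, 0.0805]
eef_rot: [0.0, 0.085, 0.996, -0.0]
wrist_force: [6.2, 3.0, -6.0]
opening: 0.093
grasp_force: 60.1
```

```bash
python3 -c "
from tf import *
st()"
```

```text
t 34.45 pos [555.5 205.9  80.5] tub [40.7 -0.5] ytool 80.26 z [ 3.e-04 -1.e-04 -1.e+00] F [ 6.15  3.03 -6.  ] T [ 0.44 -0.99 -0.04] op 0.093 g 60.1
```

{"op": "jog_arm", "data": {"series": [[[0,-0.2,0.5,0,0,0,5],[0,-0.2,0.5,0,0,0,5],[0,-0.2,0.5,0,0,0,5],[0,-0.2,0.5,0,0,0,5],[0,-0.1,0.5,0,0,0,5],[0,0,0,0,0,0,5],[0,0,0,0,0,0,5],[0,0,0,0,0,0,5],[0,0,0,0,0,0,5],[0,0,0,0,0,0,5]]]}}

```text
time_s: 35.45
eef_pos: [0.5554, 0.2052, 0.0784]
eef_rot: [0.0, 0.085, 0.996, 0.0]
wrist_force: [5.3, 2.6, -3.8]
opening: 0.091
grasp_force: 60.3
```

```bash
python3 -c "
from tf import *
st()"
```

```text
t 35.45 pos [555.4 205.2  78.4] tub [40.  -0.5] ytool 80.27 z [ 4.e-04  0.e+00 -1.e+00] F [ 5.26  2.59 -3.76] T [ 0.6  -0.92 -0.02] op 0.091 g 60.3
```

{"op": "jog_arm", "data": {"series": [[[0,-0.1,0.4,0,0,0,5],[0,-0.1,0.4,0,0,0,5],[0,-0.1,0.4,0,0,0,5],[0,-0.1,0.4,0,0,0,5],[0,0,0,0,0,0,5],[0,0,0,0,0,0,5],[0,0,0,0,0,0,5],[0,0,0,0,0,0,5],[0,0,0,0,0,0,5],[0,0,0,0,0,0,5]]]}}

```text
time_s: 36.45
eef_pos: [0.5555, 0.205, 0.0779]
eef_rot: [0.0, 0.085, 0.996, 0.0]
wrist_force: [1.2, 1.7, 5.7]
opening: 0.095
grasp_force: 61.4
```

```bash
python3 -c "
from tf import *
st()"
```

```text
t 36.45 pos [555.5 205.   77.9] tub [39.8 -0.6] ytool 80.28 z [ 8.e-04  2.e-04 -1.e+00] F [1.22 1.73 5.69] T [ 0.48 -0.26 -0.01] op 0.095 g 61.4
```

{"op": "jog_arm", "data": {"series": [[[0,0,0,0,0,0,9],[0,0,0,0,0,0,11],[0,0,0,0,0,0,14],[0,0,0,0,0,0,18],[0,0,0,0,0,0,24],[0,0,0,0,0,0,32],[0,0,0,0,0,0,40],[0,0,0,0,0,0,40],[0,0,-4,0,0,0,40],[0,0,-10,0,0,0,40]]]}}

```text
time_s: 37.45
eef_pos: [0.5544, 0.2047, 0.0905]
eef_rot: [-0.001, 0.085, 0.996, -0.0]
wrist_force: [-0.1, -0.6, -0.4]
opening: 0.466
grasp_force: 0.0
```

{"op": "jog_arm", "data": {"series": [[[0,0,-15,0,0,0,40],[0,0,-20,0,0,0,40],[0,0,-20,0,0,0,40],[0,0,-20,0,0,0,40],[0,0,-20,0,0,0,40],[0,0,-20,0,0,0,40],[0,0,-10,0,0,0,40],[0,0,-5,0,0,0,40],[0,0,0,0,0,0,40],[0,0,0,0,0,0,40]]]}}

```text
time_s: 38.45
eef_pos: [0.5547, 0.2047, 0.2201]
eef_rot: [-0.001, 0.085, 0.996, -0.0]
wrist_force: [-0.3, -0.5, 0.6]
opening: 0.469
grasp_force: 0.0
```

Run:
```python
from tf import *
st()
c=snap('wrist','w5'); P=cloud(c); X=T(P); z=P[...,2]*1000
m=(abs(X[...,1])<18)&(z>80)&(z<112)&(abs(X[...,0]-40)<20); print('bar',m.sum(),X[m].min(0),X[m].max(0),z[m].max(),np.percentile(z[m],95))
c1=load('w1');P1=cloud(c1);X1=T(P1);z1=P1[...,2]*1000
m=(abs(X1[...,1])<18)&(z1>80)&(z1<112)&(abs(X1[...,0]-40)<20); print('bar shut before',z1[m].max(),np.percentile(z1[m],95))
s=(z>82)&(z<96)&(abs(X[...,0]+65)<30)&(abs(X[...,1])<40); print('fin',X[s].min(0),X[s].max(0))
sc=snap('scene','s5')
cv2.imwrite('pics/v5.png',np.vstack([cv2.resize(c['frame'][90:250,100:380],(512,292)),cv2.resize(sc['frame'][175:300,275:400],(512,300),interpolation=cv2.INTER_CUBIC)]))
```

```text
t 38.45 pos [554.7 204.7 220.1] tub [39.4  0.2] ytool 80.27 z [-1.3e-03 -2.0e-04 -1.0e+00] F [-0.27 -0.54  0.62] T [ 0.02 -0.02 -0.06] op 0.469 g 0.0
bar 524 [ 35.07874376 -17.88529531] [45.07521691 17.9861152 ] 102.44747148244987 101.31346651866377
bar shut before 100.00240846587394 98.7317802807177
fin [-72.98855402 -21.08238322] [-61.83379083  22.60352264]
```

View pics/v5.png

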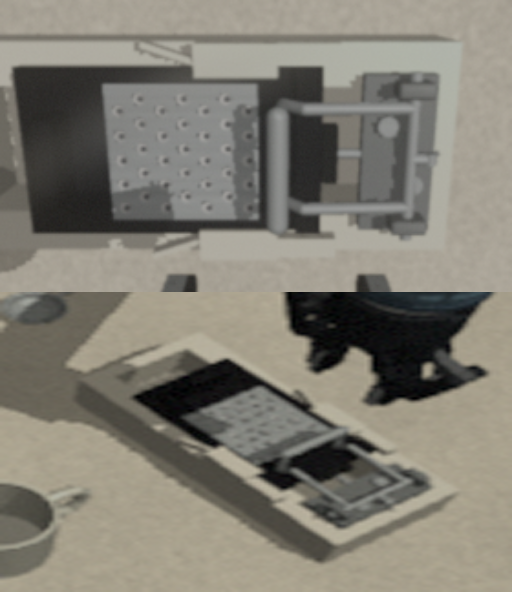

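The bar at (280,170) sits 2.5 mm above its shut height, which is 0.04 rad, so the feet are in the groove. The plate is under the lips against the stop, and the gripper is clear.

```bash
python3 -c "
from bench import ctrl
print(ctrl.hand_in())"
```

```text
the job is handed in; nothing more can be done
None
```

The grater is ready and handed in at about 38 s: the plate went in until the stop gave about 2 mm and was then eased off, the clip's feet read as seated in the groove (0.04 rad), and the robot is touching nothing.

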